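# Run the shoe carriage home past a lock that may be on

## Robot

A 6-joint arm with a two-finger parallel gripper is mounted at the origin on the work surface. World frame = base frame: x ahead of the robot, y to its left, z up, the work surface at z = 0. Lengths are in m, angles in rad, forces in N, time in s.
With the tool pointing down it reaches from about 0.25 to 0.725 m from the base axis. Payload 9.7 kg.
Tool frame: the origin (TCP) lies at the centre of the arm's flange, where the gripper is bolted on; the fingertips stand 173 mm ahead of it and the grasp point (between the pads) lies 155 mm ahead of it; z points along the fingers, y is the line along which they close (so a half turn about z gives the same grasp; the last joint's range is limited). The gripper opens to 85 mm and grips with 20 to 120 N. Pads are 22 mm wide; open, the fingers measure 114 mm over their backs; the gripper's body (76 mm by 85 mm) begins 54 mm behind the grasp point. The pads swing forward as they close: fully open they stand 13 mm farther back than shut.
Start: joints at [1.294, 0.087, 0.176, 1.66, 0, 1.571], TCP at [0.15, 0.529, 0.405] pointing down, gripper open.
Joint ranges: [-3.13, 3.13], [-0.85, 1.81], [-1.15, 1.24], [-2.2, 2.28], [-1.44, 1.52], [-3.14, 3.14]. Speed limits (rad/s): [2.22, 2.22, 2.57, 3.14, 3.14, 3.14].

## Interface

Orientations are given as [roll, pitch, yaw] about the fixed x, y, z axes, in that order (R = Rz(yaw) Ry(pitch) Rx(roll)).
In Python, from bench import sensors, cams, manip gives the robot as it stands.
- The arm moves only by the tool jog_arm, never from a script. Its argument "steps" is a list of rows, each a list of 3 entries, a list of its own where there are three numbers: the gripper command: -1 is shut, 1 is fully open, values between are in proportion, then the shift along the world's x, y, z each as a share of 0.6 m, from -1 to 1, then the turn about the world's z as a share of 45 degrees, from -1 to 1. A call has 1 to 8 rows; each row shifts and turns the commanded pose from where the row before left it; what a row does not reach is not made up. A row lasts 1/8 s, in which the tool goes at most 62.5 mm and 10.7 degrees, less where a joint would pass 70% of its speed; a pose out of reach is approached as far as the arm can. A call with a number of a shift or a turn outside -1 to 1 is refused whole. A call with a gripper value outside its range is refused whole. The fingers move at their own pace and stop on an object; the grip force is fixed at half the most. Time passes only in rows, so rows that do not move let the fingers close. It gives the time, the measured TCP pose, the force, the opening and the grip force at its end, in the units of the state.
- sensors.sense(): the state, without advancing time (a new reading comes with each control period).
- cams.camera(name): name is "scene" or "top" or "wrist"; returns a dict with "frame" (420x560x3 uint8, red, green, blue), "depth" (420x560 float32, m along the optical axis (not along the pixel's ray), 0 where there is no reading), "vertical_fov" (degrees; the focal length in pixels is half the picture's height over the tangent of half this angle, whatever the lens; pixels are square), "cx", "cy" (the principal point, pixels), "D" ([k1, k2, p1, p2, k3] as OpenCV has them; the pictures are not rectified), "eye" and "rotation" of the camera in the world. Camera axes: x right, y up, looking along -z (the intrinsics and any distortion apply to the point x, -y, -z); pixel columns grow to the right and rows downward; lengths in m; the calibration is good to about 2 mm. A picture is of the moment at which its call begins.
- manip.close_job(): hands the job in; it is judged then, once.
The state is a dict: "t": time; "joints": joint angles; "joint_vel": joint speeds; "effort": joint torques, N m; "tool_pos": TCP position; "eef_rot": TCP orientation; "wrist_force": force on the tool from outside, world axes, zero at the start; "moment": the same for the moment, N m; "finger_gap": finger opening in m; "grip_force": force on a finger pad.
Only numpy, scipy, OpenCV 4.12 (cv2) and the standard library are available. Lean on these libraries where they do the work, as an engineer would, in place of code of your own. Each camera call takes 0.05 s, during which the arm holds its last target. There are 200 camera calls.

## Task

On the shoe-gluing jig, run the carriage that carries the black shoe all the way home, until it is against its stop with the shoe's toe in the toe cup, and leave it there. The jig's lever locks the carriage on one side and frees it on the other, but it is unmarked and nobody remembers which is which, so find out by trying the carriage; if it is held, tip the lever right over to its other side and try again. Leave the other things on the bench where they are.

Things in the scene. Friction and masses are not known exactly. Their poses are not given: they have to be found in the camera images.
- jig: Gluing jig, fixed to the bench. Olive steel base 405 long (own x from -190 to +215), 120 wide (own y), 50 high, flat top. Origin: on the bench under the middle of the width. Own x is the direction in which the carriage travels home; own z up. The toe cup is at its +x end, the lever at its -y side.
- carriage (a joint): Position of the aluminium carriage along the jig's own +x, in m: 0 at its rear stop, 0.110 fully home against its front stop. It starts between 0 and 0.004. Free, it slides with 3 N of friction, weighs 0.8 to 1.7 kg and stays where it is left. Held by the lock, it only gives until about 0.006 (up to 0.008 if pushed hard) and then stops dead: 10 to 15 N of push tells, more is of no use. The lock catches only at this rear end of the travel.
- push_plate (a point): Middle of the outer (rear) face of the carriage's upright push plate behind the shoe's heel: the plate is 80 wide (jig's y), 55 high, 8 thick, standing on the carriage; this point is 90 above the bench; the plate's top edge is 117 and the jig base's flat top 50 above the bench. The point's axes are the jig's. Behind the plate (jig's -x) nothing stands on the base.
- shoe_toe (a point): Toe tip of the black shoe fixed on the carriage (shoe 165 long, 64 wide, its top about 160 above the bench). Axes as the jig's.
- toe_cup (a point): Inner face of the toe cup's rubber pad at the jig's front end, 82 above the bench; the cup is 102 wide and reaches 135 above the bench. The cheeks reach 28 towards the jig's rear from this point. With the carriage home the toe tip is between the cheeks, about 3 short of the pad.
- lever (a joint): Angle of the lock lever about an axis along the jig's own y, in rad: 0 leaning 0.6 rad from upright towards the jig's -x (rear), 0.6 upright, 1.2 leaning 0.6 rad towards the jig's +x (front). It starts within 0.1 of 0. It is light (1 to 2 N at the knob) and falls by its own weight to whichever stop it is past upright to. On one of the two sides it locks the carriage; which one varies and cannot be seen; rarely neither does. It shifts the lock only when it is fully over.
- lever_pivot (a point): The lever's pivot, 25 above the bench, in the middle of the lever's thickness, 93 from the jig's centre line on its -y side. Axes as the jig's. The lever is a steel rod 11 thick rising from here.
- lever_knob (a point): Centre of the lever's black ball knob, 30 diameter, 100 from the pivot: 108 above the bench when leaning, 125 when upright.
- pincers: Bystander, to be left alone: steel lasting pincers lying on the bench, 190 long, 75 wide, 16 high. Origin: on its underside.
- hammer: Bystander, to be left alone: hammer lying on the bench. Origin: on its underside.
- glue_jar: Bystander, to be left alone: closed glass jar standing, 68 diameter, 85 high. Origin: on its underside.
- dye_bottle: Bystander, to be left alone: small amber bottle standing, 44 diameter, 120 high. Origin: on its underside.
- finished_shoe: Bystander, to be left alone: a brown child's shoe standing loose on the bench, 165 long, 82 high. Origin: on its underside.
- glue_brush: Bystander, to be left alone: brush lying on the bench. Origin: on its underside.
- tack_tray: Bystander, to be left alone: open steel tray, 120 x 90 x 35 high. Origin: on its underside.

How it is judged:
At the end, for the whole second after the job is handed in: The carriage stands at rest within 6 mm of its front stop (joint above 0.104), the shoe's toe in the toe cup; the lever may be on either side (value of joint carriage above 0.104 m and velocity of joint carriage between -0.01 and 0.01 m/s); the robot touches nothing.
It fails at once if another thing on the bench is shifted more than 40 mm or knocked over (distance of any of pincers, hammer, glue_jar, dye_bottle, finished_shoe, glue_brush, tack_tray from where it was at the start of the episode above 0.04 m or angle between any of glue_jar, dye_bottle, finished_shoe's own z axis and vertical above 0.7 rad).
It also fails if it takes over 53 s, if anything falls off the work surface, if the arm or the gripper's body presses on something with over 40 N, if the wrist force passes 120 N, or if a joint passes its speed limit or range.

## Working session

There is one attempt and no reset: what is moved stays moved. The work goes in short steps, Python scripts to look and compute and a tool call to move; the robot and the scene stay as the last step left them, time stands still between calls to the robot, and variables do not carry over. Pictures are saved under pics/ and viewed, at most 10 in all, crops included, and the job is handed in when it is done.

Besides the shell and the picture viewer there is one more tool, called after "Emit:" as a command line: name --argument value ..., lists and objects as JSON in quotes. jog_arm: Moves the arm, as the interface text tells. Shift numbers are shares of 0.6 m and turn numbers shares of 45 degrees, none past 1 either way. Its arguments: {"type":"object","properties":{"steps":{"type":"array","items":{"type":"array"}}},"required":["steps"]}

```bash
mkdir -p pics
cat > h.py <<'E'
import numpy as np, cv2
from bench import sensors, cams, manip
def cloud(c):
    h,w=c["depth"].shape; f=h/2/np.tan(np.radians(c["vertical_fov"])/2)
    K=np.array([[f,0,c["cx"]],[0,f,c["cy"]],[0,0,1]])
    v,u=np.mgrid[:h,:w]
    p=cv2.undistortPoints(np.stack([u,v],-1).reshape(-1,1,2).astype(float),K,np.array(c["D"],float)).reshape(h,w,2)
    d=c["depth"]
    P=np.stack([p[...,0]*d,-p[...,1]*d,-d],-1)
    W=P@np.array(c["rotation"]).T+np.array(c["eye"])
    W[d<=0]=np.nan
    return W
E
python3 - <<'E'
from h import *
print(sensors.sense())
for n in ("top","scene"):
    c=cams.camera(n); cv2.imwrite(f"pics/{n}0.png",c["frame"][...,::-1]); np.save(f"{n}.npy",cloud(c)); print(n,c["eye"],c["rotation"])
E
```

```text
{'t': 0.0, 'joints': array([1.29401747e+00, 8.74465231e-02, 1.75146631e-01, 1.65980217e+00,
       6.58326472e-06, 1.57078920e+00]), 'joint_vel': array([-4.40709769e-04, -1.27488492e-04,  1.53134030e-03, -8.04246780e-04,
       -1.89407704e-05, -4.27580582e-04]), 'effort': array([-5.73325397e-04, -5.20393538e+01,  4.64796746e+01,  1.65373221e-02,
        3.80265794e-05, -8.77839284e-06]), 'tool_pos': array([0.15029137, 0.52906714, 0.40399679]), 'eef_rot': array([-3.14028692e+00, -6.59256960e-06,  2.86482092e+00]), 'wrist_force': array([-0.24689981, -0.58334252, -0.09839256]), 'moment': array([-0.03032782,  0.00123802,  0.00516668]), 'grip_force': 0.0, 'finger_gap': 0.08522024257995706}Traceback (most recent call last):
  File "<stdin>", line 4, in <module>
  File "h.py", line 10, in cloud
    W=P@np.array(c["rotation"]).T+np.array(c["eye"])
      ~~~~~~~~~~~~~~~~~~~~~~~~~~~^~~~~~~~~~~~~~~~~~~
ValueError: operands could not be broadcast together with shapes (420,560) (3,)
```

View pics/top0.png

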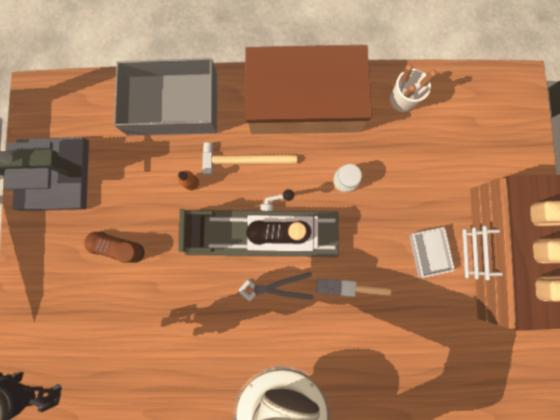

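The top view shows the jig at about (260,233). The toe cup is at the left end (190,232), the push plate at about (316,232), and the lever knob at (288,195) leaning right. `rotation` seems to be a 3-vector, so I'll treat it as roll, pitch, yaw.

```bash
sed -i 's/W=P@np.array(c\["rotation"\]).T/W=P@R.from_euler("xyz",c["rotation"]).as_matrix().T/; 1a from scipy.spatial.transform import Rotation as R' h.py
python3 - <<'E'
from h import *
for n in ("top","scene"):
    c=cams.camera(n); cv2.imwrite(f"pics/{n}0.png",c["frame"][...,::-1]); W=cloud(c); np.save(f"{n}.npy",W); print(n,c["eye"],c["rotation"])
    if n=="top":
        for u,v in [(288,195),(267,207),(190,232),(206,232),(250,232),(298,231),(316,232),(330,232),(338,213),(338,254),(180,211),(180,255),(348,178),(188,180),(230,160),(295,160),(120,247),(280,290),(60,260),(400,380)]: print(u,v,W[v,u].round(3))
        f=c["frame"].copy(); cv2.imwrite("pics/topz.png",cv2.resize(f[130:320,160:370,::-1],None,fx=3.5,fy=3.1,interpolation=cv2.INTER_CUBIC))
E
```

```text
top [ 0.41617455 -0.00783478  1.18912932] [ 0.11250703  0.01524674 -1.58714557]
288 195 [ 0.571 -0.025  0.125]
267 207 [0.553 0.03  0.039]
190 232 [0.485 0.22  0.113]
206 232 [0.488 0.192 0.046]
250 232 [0.483 0.071 0.108]
298 231 [ 0.48  -0.047  0.158]
316 232 [ 0.479 -0.093  0.115]
330 232 [nan nan nan]
338 213 [ 0.532 -0.157  0.05 ]
338 254 [ 0.425 -0.154  0.047]
180 211 [0.535 0.241 0.134]
180 255 [0.429 0.271 0.   ]
348 178 [ 0.62  -0.182  0.079]
188 180 [0.621 0.231 0.089]
230 160 [0.686 0.13  0.023]
295 160 [ 0.684 -0.048  0.018]
120 247 [0.451 0.411 0.077]
280 290 [ 0.332 -0.001  0.007]
60 260 [0.419 0.611 0.003]
400 380 [ 0.084 -0.319 -0.004]
scene [1.37947113 0.46234933 0.97327865] [ 0.82618701 -0.01870044  2.08551433]
```

View pics/scene0.png

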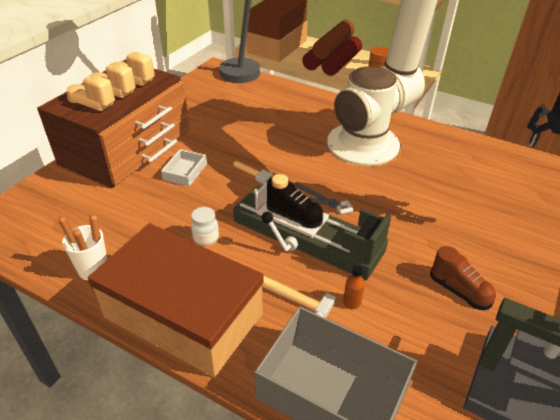

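View pics/topz.png

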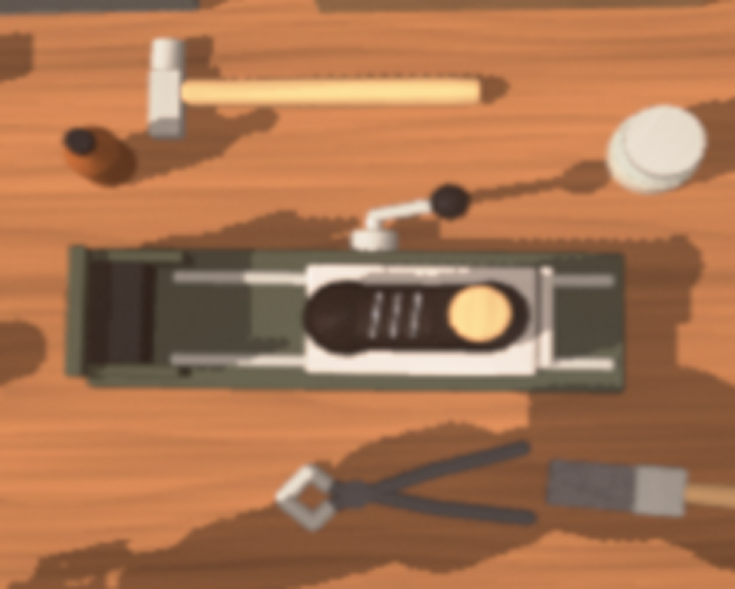

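The jig's own +x is close to world +y, with the lever on the +x side. The top crop shows the plate at about (545,318) and the knob at (450,201) leaning to the rear. I'll fit the numbers next.

Run:
```python
from h import *
W=np.load("top.npy").reshape(-1,3); S=np.load("scene.npy").reshape(-1,3)
A=np.vstack([W,S]);
def sel(P,x0,x1,y0,y1,z0,z1):
    m=(P>[x0,y0,z0]).all(1)&(P<[x1,y1,z1]).all(1); return P[m]
for n,P in(("top",W),("scene",S)):
    b=sel(P,.4,.56,-.2,.3,.04,.058); 
    if len(b)>10:
        r=cv2.minAreaRect((b[:,:2]*1000).astype(np.float32)); print(n,"base",r)
    p=sel(P,.42,.54,-.12,-.075,.1,.122); print("plate",len(p),p.min(0),p.max(0),np.median(p,0)) if len(p) else 0
    for s in np.arange(.43,.54,.02):
        q=sel(P,s,s+.02,-.12,-.075,.105,.122)
        if len(q): print(s.round(2),len(q),q.min(0).round(4),q.max(0).round(4))
    k=sel(P,.54,.61,-.06,.03,.085,.14); print("knob",len(k),k.min(0),k.max(0),np.median(k,0))
    l=sel(P,.54,.61,-.06,.05,.04,.085); print("rod",len(l),np.median(l,0))
```

```text
top base ((490.77276611328125, 46.25148010253906), (406.6078186035156, 135.1742401123047), 88.34276580810547)
plate 129 [ 0.43988791 -0.09648579  0.10337731] [ 0.5195552  -0.08732967  0.11907167] [ 0.47924212 -0.09192721  0.11341334]
0.43 19 [ 0.4399 -0.0947  0.1074] [ 0.45   -0.0873  0.1165]
0.45 32 [ 0.4522 -0.0952  0.1058] [ 0.4699 -0.0875  0.1191]
0.47 30 [ 0.4719 -0.0957  0.105 ] [ 0.4893 -0.0883  0.1173]
0.49 25 [ 0.4916 -0.0962  0.1072] [ 0.5098 -0.0888  0.1176]
0.51 14 [ 0.5113 -0.0965  0.1054] [ 0.5196 -0.0892  0.1182]
knob 116 [ 0.56055917 -0.04073364  0.08549231] [ 0.5859647  -0.00553412  0.12478811] [ 0.57228467 -0.02540857  0.11493403]
rod 103 [0.55508217 0.01294839 0.04681259]
scene base ((491.03277587890625, 45.145355224609375), (406.2060546875, 138.0946807861328), 89.02651977539062)
plate 93 [ 0.46433746 -0.09808414  0.10037111] [ 0.52180885 -0.07637793  0.11972838] [ 0.50031644 -0.09035374  0.11310212]
0.45 2 [ 0.4643 -0.0958  0.1128] [ 0.4688 -0.0931  0.1136]
0.47 23 [ 0.4727 -0.0981  0.1068] [ 0.4897 -0.0862  0.1193]
0.49 30 [ 0.4906 -0.0979  0.1052] [ 0.5096 -0.0861  0.1197]
0.51 21 [ 0.5118 -0.0971  0.1057] [ 0.5209 -0.0875  0.1195]
knob 134 [ 0.56378191 -0.03925498  0.08552728] [ 0.59049867 -0.00561091  0.12501179] [ 0.58010592 -0.01929669  0.11255775]
rod 197 [0.55914249 0.01363204 0.0479756 ]
```

Emit:
jog_arm --steps '[[-1,[0.042,-0.087,0],-0.13],[-1,[0.042,-0.087,0],-0.13],[-1,[0.042,-0.087,0],-0.13],[-1,[0.042,-0.087,0],-0.13],[-1,[0.042,-0.087,0],-0.13],[-1,[0.042,-0.087,0],-0.13],[-1,[0.042,-0.087,0],-0.13],[-1,[0.042,-0.087,0],-0.13]]'

```text
t: 1.15
tool_pos: [0.3521, 0.1096, 0.4047]
eef_rot: [3.141, 0.0, 2.045]
wrist_force: [1.2, 1.0, -0.9]
finger_gap: -0.0
grip_force: 0.0
```

Emit:
jog_arm --steps '[[-1,[0.042,-0.087,0],-0.13],[-1,[0.042,-0.087,0],-0.13],[-1,[0.042,-0.087,0],-0.13],[-1,[0.042,-0.087,0],-0.13],[-1,[0.042,-0.087,0],-0.13],[-1,[0,0,0],0],[-1,[0,0,0],0]]'

```text
t: 2.02
tool_pos: [0.4777, -0.1495, 0.4043]
eef_rot: [-3.14, -0.001, 1.537]
wrist_force: [-1.0, -0.1, 0.3]
finger_gap: -0.0004
grip_force: 0.0
```

Good. Descend to TCP z 0.268 (a 0.136 drop), then creep forward.

Emit:
jog_arm --steps '[[-1,[0.004,0,-0.08],0],[-1,[0,0,-0.08],0],[-1,[0,0,-0.068],0],[-1,[0,0,0],0],[-1,[0,0.02,0],0],[-1,[0,0.02,0],0],[-1,[0,0,0],0]]'

```text
t: 2.9
tool_pos: [0.4807, -0.1245, 0.2693]
eef_rot: [3.139, 0.0, 1.539]
wrist_force: [-1.5, -0.4, -0.1]
finger_gap: 0.0004
grip_force: 0.0
```

Emit:
jog_arm --steps '[[-1,[0,0.01,0],0],[-1,[0,0.01,0],0],[-1,[0,0,0],0]]'

```text
t: 3.28
tool_pos: [0.4803, -0.1132, 0.2679]
eef_rot: [-3.141, -0.0, 1.538]
wrist_force: [0.0, -0.0, -0.5]
finger_gap: -0.0002
grip_force: 0.0
```

Emit:
jog_arm --steps '[[-1,[0,0.006,0],0],[-1,[0,0,0],0]]'

```text
t: 3.52
tool_pos: [0.4803, -0.1098, 0.2678]
eef_rot: [-3.141, -0.0, 1.538]
wrist_force: [-0.1, -0.1, 0.0]
finger_gap: 0.0005
grip_force: 0.0
```

Emit:
jog_arm --steps '[[-1,[0,0.006,0],0],[-1,[0,0,0],0]]'

```text
t: 3.78
tool_pos: [0.4803, -0.1062, 0.2679]
eef_rot: [3.142, 0.0, 1.538]
wrist_force: [1.0, -0.4, -0.1]
finger_gap: -0.0006
grip_force: 0.1
```

Emit:
jog_arm --steps '[[-1,[0,0.006,0],0],[-1,[0,0,0],0]]'

```text
t: 4.03
tool_pos: [0.4803, -0.1026, 0.2679]
eef_rot: [3.141, -0.0, 1.538]
wrist_force: [0.8, -1.0, -0.8]
finger_gap: 0.0001
grip_force: 0.5
```

Emit:
jog_arm --steps '[[-1,[0,0.006,0],0],[-1,[0,0,0],0]]'

```text
t: 4.28
tool_pos: [0.4803, -0.0988, 0.2679]
eef_rot: [3.142, -0.0, 1.538]
wrist_force: [-0.4, -0.8, -0.1]
finger_gap: 0.0
grip_force: 0.3
```

Emit:
jog_arm --steps '[[-1,[0,0.005,0],0],[-1,[0,0,0],0]]'

```text
t: 4.53
tool_pos: [0.4803, -0.0959, 0.2679]
eef_rot: [3.142, -0.0, 1.538]
wrist_force: [0.2, -1.1, 0.2]
finger_gap: 0.0002
grip_force: 0.4
```

Emit:
jog_arm --steps '[[-1,[0,0.005,0],0],[-1,[0,0,0],0]]'

```text
t: 4.78
tool_pos: [0.4803, -0.0929, 0.2679]
eef_rot: [3.142, -0.0, 1.538]
wrist_force: [0.0, -0.9, 0.1]
finger_gap: 0.0002
grip_force: 0.4
```

Run:
```python
from h import *
c=cams.camera("scene"); W=cloud(c).reshape(-1,3)
s=sensors.sense(); print(s["tool_pos"],s["wrist_force"])
cv2.imwrite("pics/s1.png",cv2.resize(c["frame"][130:280,200:400,::-1],None,fx=4,fy=4,interpolation=cv2.INTER_CUBIC))
```

```text
[ 0.48027657 -0.09293335  0.26790428] [-0.62062238 -0.14974152  0.26986421]
```

View pics/s1.png

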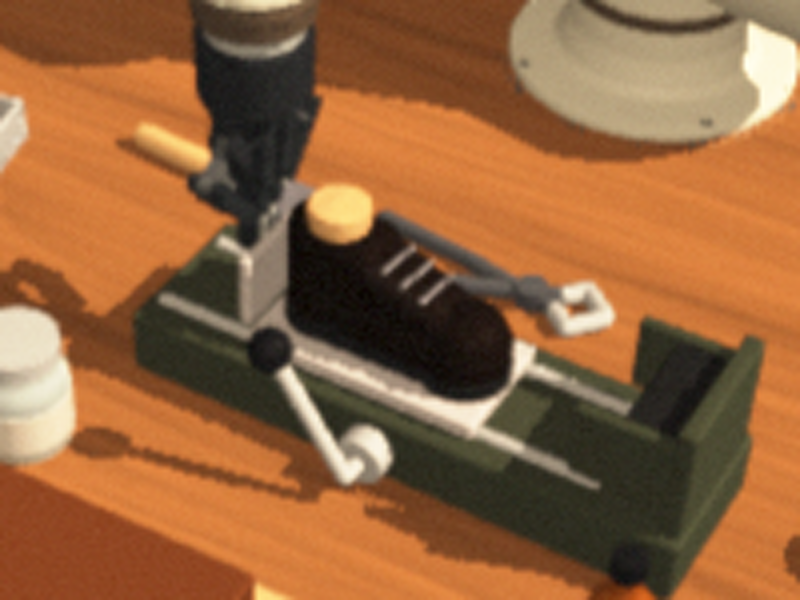

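The gripper is behind the plate (plate front face about (268,275)), but contact isn't clear. I'll check carriage position by comparing against the first cloud.

```bash
cat >> h.py <<'E'
def sel(P,x0,x1,y0,y1,z0,z1):
    P=P.reshape(-1,3); return P[((P>[x0,y0,z0])&(P<[x1,y1,z1])).all(1)]
def report(W):
    a=sel(W,.45,.52,-.05,.25,.145,.2)      # yellow last top
    b=sel(W,.46,.51,-.05,.18,.075,.09)   # toe
    k=sel(W,.555,.61,-.07,.11,.095,.14)
    print("last y",a[:,1].mean().round(4) if len(a) else None,"toe",np.percentile(b[:,1],98).round(4) if len(b) else None,"knob",np.median(k,0).round(3) if len(k) else None)
E
python3 - <<'E'
from h import *
S0=np.load("scene.npy"); report(S0); c=cams.camera("scene"); W=cloud(c); report(W)
for P in (S0,W):
    p=sel(P,.49,.525,-.12,-.05,.075,.1); print(len(p),np.median(p,0),np.percentile(p[:,1],[5,95]))
# gripper low points near plate
g=sel(W,.42,.54,-.16,-.05,.085,.17)
for z in np.arange(.085,.17,.01):
    q=g[(g[:,2]>z)&(g[:,2]<z+.01)]; 
    if len(q): print(z.round(3),len(q),q[:,:2].min(0).round(3),q[:,:2].max(0).round(3))
E
```

```text
last y -0.0367 toe 0.0818 knob [ 0.581 -0.022  0.114]
last y -0.0269 toe 0.0964 knob [ 0.58  -0.021  0.115]
102 [ 0.50545621 -0.08832363  0.08782071] [-0.09407033 -0.0534457 ]
72 [ 0.50627912 -0.07484772  0.0877589 ] [-0.08105222 -0.05200936]
0.085 39 [ 0.475 -0.081] [ 0.523 -0.05 ]
0.095 45 [ 0.473 -0.098] [ 0.521 -0.051]
0.105 62 [ 0.47  -0.102] [ 0.522 -0.051]
0.115 72 [ 0.448 -0.101] [ 0.521 -0.05 ]
0.125 16 [ 0.473 -0.106] [ 0.504 -0.051]
0.135 60 [ 0.452 -0.1  ] [ 0.512 -0.05 ]
0.145 62 [ 0.442 -0.104] [ 0.52  -0.053]
0.155 72 [ 0.426 -0.104] [ 0.529 -0.075]
0.165 24 [ 0.437 -0.105] [ 0.532 -0.076]
```

The carriage has moved about 14 mm, more than the 8 mm a locked one would give, so it is free. Keep pushing steadily.

Emit:
jog_arm --steps '[[-1,[0,0.01,0],0],[-1,[0,0.012,0],0],[-1,[0,0.012,0],0],[-1,[0,0.012,0],0],[-1,[0.001,0.012,0],0],[-1,[0,0.012,0],0],[-1,[0,0.012,0],0],[-1,[0.001,0.012,0],0]]'

```text
t: 5.88
tool_pos: [0.4813, -0.0363, 0.2679]
eef_rot: [-3.141, -0.0, 1.537]
wrist_force: [-1.6, -3.4, 1.2]
finger_gap: 0.0002
grip_force: 1.7
```

Emit:
jog_arm --steps '[[-1,[0,0.012,0],0],[-1,[0,0.012,0],0],[-1,[0,0.01,0],0],[-1,[0,0.01,0],0],[-1,[0,0,0],0]]'

```text
t: 6.5
tool_pos: [0.4813, -0.0098, 0.2677]
eef_rot: [-3.141, -0.001, 1.538]
wrist_force: [0.2, 0.2, 0.7]
finger_gap: -0.0001
grip_force: 0.0
```

Emit:
jog_arm --steps '[[-1,[0,0.005,0],0],[-1,[0,0.005,0],0],[-1,[0,0,0],0]]'

```text
t: 6.88
tool_pos: [0.4814, -0.0041, 0.2678]
eef_rot: [-3.141, -0.0, 1.538]
wrist_force: [-1.9, -0.8, -0.6]
finger_gap: -0.0002
grip_force: 0.3
```

Emit:
jog_arm --steps '[[-1,[0,0.004,0],0],[-1,[0,0.004,0],0],[-1,[0,0,0],0]]'

```text
t: 7.25
tool_pos: [0.4815, -0.0005, 0.2678]
eef_rot: [-3.142, 0.004, 1.536]
wrist_force: [-0.5, -13.2, -1.1]
finger_gap: -0.0002
grip_force: 7.0
```

A 13 N reaction where the front stop is expected. Back off and check.

Emit:
jog_arm --steps '[[-1,[0,-0.02,0],0],[-1,[0,-0.06,0],0],[-1,[0,-0.06,0],0],[-1,[0,0,0.09],0],[-1,[0,0,0.09],0],[-1,[0,0,0.09],0],[-1,[0,0,0],0],[-1,[0,0,0],0]]'

```text
t: 8.25
tool_pos: [0.4816, -0.0836, 0.4294]
eef_rot: [-3.141, -0.001, 1.538]
wrist_force: [-0.4, 0.3, -0.3]
finger_gap: -0.0003
grip_force: 0.0
```

Run:
```python
from h import *
S0=np.load("scene.npy"); report(S0); c=cams.camera("scene"); W=cloud(c); report(W)
for n,a,b in(("scene0",S0,W),):
  p=sel(a,.46,.53,-.12,-.06,.1,.12); q=sel(b,.46,.53,-.02,.04,.1,.12); print(np.percentile(p[:,1],[5,50,95]),np.percentile(q[:,1],[5,50,95]))
cv2.imwrite("pics/s2.png",cv2.resize(c["frame"][130:280,200:400,::-1],None,fx=4,fy=4,interpolation=cv2.INTER_CUBIC))
T0=np.load("top.npy");T=cloud(cams.camera("top"))
for P,o in((T0,0),(T,.11)):
  p=sel(P,.45,.52,-.112+o,-.08+o,.105,.12); print(len(p),np.percentile(p[:,1],[2,50,98]) if len(p) else 0)
```

```text
last y -0.0367 toe 0.0818 knob [ 0.581 -0.022  0.114]
last y 0.0631 toe 0.1271 knob [ 0.581 -0.021  0.115]
[-0.09627471 -0.0897389  -0.0652108 ] [0.01011816 0.01636398 0.0339393 ]
101 [-0.09630563 -0.09250901 -0.08790172]
87 [0.010259   0.01332998 0.01870375]
```

View pics/s2.png

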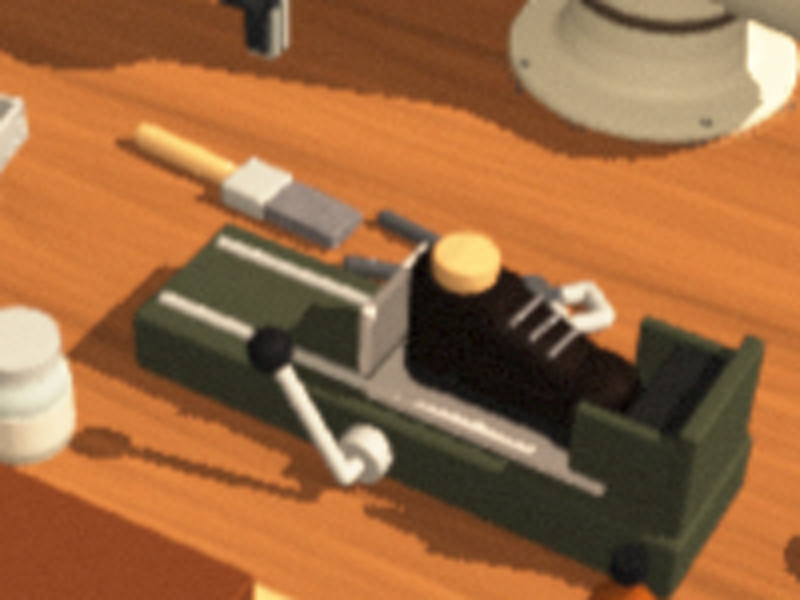

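The picture shows the toe between the cup's cheeks, with the plate at about (385,310). The carriage travelled about 106.5 mm to a firm stop, the lever hasn't moved, and the arm is clear.

```bash
python3 -c "
from bench import manip; print(manip.close_job())"
```

```text
the job is handed in; nothing more can be done
None
```

The carriage is home: it was free with the lever where it stood, so I pushed it about 106 mm until it met a firm 13 N stop with the toe in the cup, withdrew the arm, and handed the job in; no verdict came back.

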